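Unlock the office strongbox with its T-handled key

ROBOT

A 7-joint arm with a two-finger parallel gripper is mounted at the origin on the work surface. World frame = base frame: x ahead of the robot, y to its left, z up, the work surface at z = 0. Lengths are in m, angles in rad, forces in N, time in s.
With the tool pointing down it reaches from about 0.425 to 0.925 m from the base axis. Payload 6.8 kg.
Tool frame: the origin (TCP) lies on the centre line of the jaws, within the pads' length; the fingertips stand 14 mm ahead of it and the grasp point (between the pads) lies 5 mm behind it (r.tips_ahead is the distance from the TCP to the fingertips, in m); z points along the fingers, y is the line along which they close (so a half turn about z gives the same grasp; the last joint's range is limited). The gripper opens to 85 mm and grips with 20 to 120 N. Pads are 22 mm wide; open, the fingers measure 114 mm over their backs; the gripper's body (76 mm by 85 mm) begins 54 mm behind the grasp point. The pads swing forward as they close: fully open they stand 13 mm farther back than shut.
Start: joints at [-1.419, 0.477, 0.022, 1.555, -0.011, 1.109, -0.083], TCP at [0.173, 0.652, 0.245] pointing down, gripper open.
Joint ranges: [-2.96, 2.96], [-0.34, 2.1], [-1.41, 1.46], [0.24, 2.44], [-1.37, 4.51], [0.17, 1.92], [-2.96, 2.96]. Speed limits (rad/s): [2.39, 2.39, 3.14, 3.14, 3.14, 3.14, 3.14].

INTERFACE

Orientations are given as a rotation vector (axis times angle).
In Python, from bench import r, eyes gives the robot as it stands.
- The arm moves only by the tool step_arm, never from a script. Its argument "rows" is a list of rows, each a list of 6 numbers: the shift along the world's x, y, z in units of 60 cm (1.0 is 60 cm), then the turn, a rotation vector about the world's x, y, z in units of pi rad (1.0 is pi rad). In form: [[x, y, z, rx, ry, rz], ...]. A call has 1 to 5 rows; each row is the pose to reach, as a shift and turn from the pose commanded when the call began, turning the shorter way round; what a row does not reach only later rows make up. A row lasts 1/12 s, in which the tool goes at most 41.7 mm and 7.16 degrees, less where a joint would pass 70% of its speed; a pose out of reach is approached as far as the arm can. A call with a number of a shift or a turn outside -1 to 1 is refused whole. A call with a gripper value outside its range is refused whole. "jaw" is the closure, from 0 (fully open) to 1 (shut), set as the call begins (left out, the last holds). The fingers move at their own pace and stop on an object; "squeeze" is the grip in N (left out, the last holds). Time passes only in rows, so rows that repeat a pose let the fingers close. It gives the time, the measured TCP pose, the force, the opening and the grip force at its end, in the units of the state.
- r.get_obs(): the state, without advancing time (a new reading comes with each control period).
- eyes.grab_frame(name): name is "side" or "top" or "wrist"; returns the picture (420x560x3 uint8, red, green, blue); there is no depth.
- eyes.camera_info(name): a dict with "mtx" (3x3 intrinsics, pixels), "k1" (the pictures are not rectified: a ray, as slopes to the right and down, at radius r is drawn at 1 + k1 r^2 times it, then the intrinsics apply), "extrinsics" (4x4, takes a point from camera to world coordinates); the wrist camera has in their place "tool_from_camera" (4x4, takes a point from camera to tool coordinates, whose origin is the TCP and whose axes are the flange's). Camera axes: x right, y down, z forward; pixel columns grow to the right and rows downward; lengths in m; the calibration is good to about 2 mm. A picture is of the moment at which its call begins: read the wrist's pose just before it. camera_info takes no time and is no camera call.
- r.hand_in(): hands the job in; it is judged then, once.
The state is a dict: "clock": time; "joints": joint angles; "qvel": joint speeds; "tau": joint torques, N m; "tcp_pos": TCP position; "orientation": TCP orientation; "contact_force": force on the tool from outside, world axes, zero at the start; "moment": the same for the moment, N m; "grip_width": finger opening in m; "gripper_force": force on a finger pad.
Only numpy, scipy, OpenCV 4.12 (cv2) and the standard library are available. Lean on these libraries where they do the work, as an engineer would, in place of code of your own. Each camera call takes 0.05 s, during which the arm holds its last target. There are 200 camera calls.

TASK

Unlock the grey strongbox on the desk: take the key with the T-shaped crossbar handle from the wooden key stand (not the one with the round knob or the square block) and push it fully home into the slot of the lock in the box's lid. Then turn the key about a quarter turn clockwise, seen from above, as far as it goes, so that the hidden bolt is drawn back, and let go, leaving the key turned in the lock.

Things in the scene. Friction and masses are not known exactly. Their poses are not given: they have to be found in the camera images.
- key: Steel T-handled key, 78 mm tall, upright in a slot of a wooden stand 55 mm high (slots 65 mm apart; the others hold the knob and square keys). Origin: centre of lower end; z up. Blade 20 mm (x) by 6 mm (y), z 0-40, lowest 6 mm 14 x 4; collar 32 mm across, z 40-44, rests on the stand; shank 10 mm across to z 60; crossbar 46 (x) x 10 (y), z 60-78: grip across y at z 69. Same after half a turn.
- keyway (a point): Centre of the slot's mouth in the brass plug of a fixed grey box 180 x 240 x 100 mm; height 102 mm; turns with the plug; x along the slot, z up. Slot 25 x 9.5 mm, 45 deep, its top 10 mm flared to 36 x 20.5. The key, blade along x either way round, goes down until its collar sits on the face, origin 40 mm below this point. About 10 degrees of play. A carrying bar on the lid is 92 mm off.
- lock_plug (a joint): Angle of the brass lock plug (47 mm across) in rad, growing clockwise seen from above: 0 locked (start), stop at 1.3. Light friction (about 0.1 N m), no spring: it stays where it is left. With the play, the key turns about 1.5 rad in all.
- bolt (a joint): Travel in m of the bolt hidden inside the box, driven by the plug: 0 locked (start), 0.013 fully drawn back at the plug's stop.
There are look-alikes about, which are no part of the job. Leave any pink or red look-alike of the key alone.

How it is judged:
By the outcome, as a careful person would: the job done as asked, in the order asked, and still so for the second after the job is handed in, with the robot touching nothing.
It also fails if it takes over 45 s, if anything falls off the work surface, if the arm or the gripper's body presses on something with over 40 N, if the wrist force passes 120 N, or if a joint passes its speed limit or range.

## Working session

There is one attempt and no reset: what is moved stays moved. The work goes in short steps, Python scripts to look and compute and a tool call to move; the robot and the scene stay as the last step left them, time stands still between calls to the robot, and variables do not carry over. Pictures are saved under pics/ and viewed, at most 10 in all, crops included, and the job is handed in when it is done.

Besides the shell and the picture viewer there is one more tool, called after "Request:" by a JSON object that holds its "name" and its "arguments", one argument or row to a line. step_arm: Moves the arm, as the interface text tells. Shifts and turns lie within -1 to 1; 1 stands for 60 cm of shift or pi rad of turn. Its arguments: {"type":"object","properties":{"rows":{"type":"array"},"jaw":{"type":"number"},"squeeze":{"type":"number"}},"required":["rows"]}

```bash
mkdir -p pics; ls; cat > h.py <<'E'
import numpy as np, cv2
from bench import r, eyes
from scipy.spatial.transform import Rotation as R
def snap(n,f):
    o=r.get_obs(); im=eyes.grab_frame(n); cv2.imwrite('pics/'+f,im[:,:,::-1]); return im,o
def T(n,o=None):
    c=eyes.camera_info(n)
    if n!='wrist': return c,np.array(c['extrinsics'])
    t=np.eye(4); t[:3,:3]=R.from_rotvec(o['orientation']).as_matrix(); t[:3,3]=o['tcp_pos']
    return c,t@np.array(c['tool_from_camera'])
def ray(n,uv,o=None):
    c,E=T(n,o); K=np.array(c['mtx']); k=c['k1']
    d=cv2.undistortPoints(np.array([[uv]],float),K,np.array([k,0,0,0.]))[0,0]
    v=E[:3,:3]@np.array([d[0],d[1],1]); return E[:3,3],v/np.linalg.norm(v)
def onz(n,uv,z,o=None):
    p,v=ray(n,uv,o); return p+v*(z-p[2])/v[2]
def proj(n,P,o=None):
    c,E=T(n,o); q=np.linalg.inv(E)@np.append(P,1); x=q[:2]/q[2]; x=x*(1+c['k1']*(x@x)); K=np.array(c['mtx']); return K[:2,:2]@x+K[:2,2]
E
python3 - <<'E'
from h import *
ims=[snap(n,n+'0.png')[0] for n in ('top','side','wrist')]
print(r.get_obs())
for n in('top','side'): print(np.round(T(n)[1],3).tolist(), T(n)[0]['mtx'])
print(eyes.camera_info('wrist'))
E
```

```text
pics
{'clock': 0.15, 'joints': array([-1.41911636,  0.47759212,  0.02237115,  1.55618394, -0.01148319,
        1.10932906, -0.08310284]), 'qvel': array([-0.00080762, -0.00238754,  0.00094884, -0.0034841 ,  0.00166457,
       -0.0028039 , -0.00233971]), 'tau': array([ 2.85638562e-03, -5.96923470e+01,  1.61013935e+00, -2.81487858e+01,
        1.25964891e-02,  6.50020695e-03,  1.34389796e-05]), 'tcp_pos': array([0.17329885, 0.65193293, 0.24457874]), 'orientation': array([-4.06905679e-01, -3.11507070e+00,  2.17198553e-03]), 'contact_force': array([ 0.0154804 ,  0.0231472 , -0.20448229]), 'moment': array([-0.02330383,  0.03555922,  0.00434865]), 'gripper_force': 0.0, 'grip_width': 0.0856534117083677}
[[0.024, -0.983, 0.183, 0.44], [-0.999, -0.014, 0.051, -0.008], [-0.048, -0.184, -0.982, 0.733], [0.0, 0.0, 0.0, 1.0]] [[381.43139443   0.         278.42314056]
 [  0.         381.43139443 212.92371893]
 [  0.           0.           1.        ]]
[[0.804, -0.284, 0.522, 0.184], [-0.594, -0.403, 0.696, -0.505], [0.013, -0.87, -0.492, 0.467], [0.0, 0.0, 0.0, 1.0]] [[380.66558541   0.         283.21077714]
 [  0.         380.66558541 212.31487228]
 [  0.           0.           1.        ]]
{'mtx': array([[311.77745263,   0.        , 279.2573015 ],
       [  0.        , 311.77745263, 208.84763487],
       [  0.        ,   0.        ,   1.        ]]), 'k1': -0.02568399690191248, 'tool_from_camera': array([[-9.43789030e-04, -9.64915240e-01, -2.62559876e-01,
         6.66979490e-02],
       [ 9.99999479e-01, -8.08441860e-04, -6.23517457e-04,
         6.27200909e-04],
       [ 3.89377103e-04, -2.62560328e-01,  9.64915500e-01,
        -1.29490416e-01],
       [ 0.00000000e+00,  0.00000000e+00,  0.00000000e+00,
         1.00000000e+00]])}
```

View pics/top0.png

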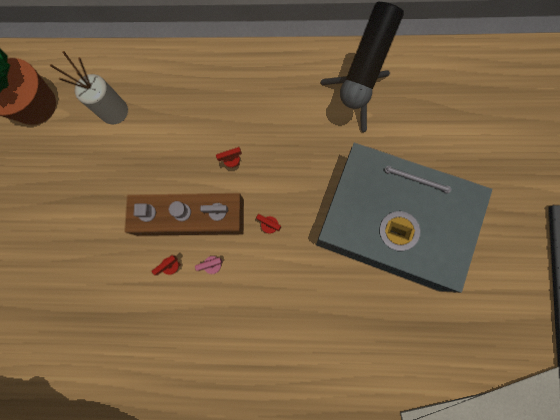

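View pics/side0.png

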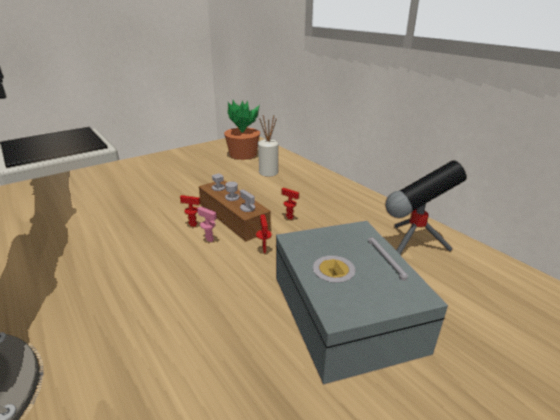

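Top view: three grey keys stand in the wooden stand. The square block is at (143,211), the round knob at (178,209) and the T crossbar at (214,209). The red and pink look-alikes are at (230,157), (268,223), (167,265) and (209,265). The T at (214,209) fits the description. The lock plug is at about (400,231).

```bash
python3 - <<'E'
from h import *
im=cv2.imread('pics/top0.png')
a=cv2.resize(im[180:250,120:250],None,fx=6,fy=4*1.5,interpolation=cv2.INTER_CUBIC)
b=cv2.resize(im[205:260,370:430],None,fx=10,fy=10,interpolation=cv2.INTER_CUBIC)
c=np.zeros((600,800,3),np.uint8)
a=cv2.resize(a,(520,280)); b=cv2.resize(b,(330,302)); c[:280,:520]=a; c[290:592,:330]=b
s=cv2.imread('pics/side0.png')[245:290,300:370]; c[290:290+290,340:340+450]=cv2.resize(s,(450,290),interpolation=cv2.INTER_CUBIC)
cv2.imwrite('pics/crop0.png',c)
for uv,z in(((214,209),.093),((178,209),.09),((400,231),.102),((418,180),.11)): print(uv,onz('top',uv,z))
# brass / dark slot mask
hsv=cv2.cvtColor(im,cv2.COLOR_BGR2HSV); m=cv2.inRange(hsv,(15,120,60),(35,255,255)); m[:,:370]=0; m[:,430:]=0; m[:205]=0;m[260:]=0
ys,xs=np.nonzero(m);print(xs.min(),xs.max(),ys.min(),ys.max(),len(xs))
g=cv2.cvtColor(im,cv2.COLOR_BGR2GRAY)
np.set_printoptions(linewidth=250)
print(g[202:218,196:234]); print(g[216:246,384:418])
E
```

```text
(214, 209) [0.56455257 0.13676203 0.093     ]
(178, 209) [0.56424277 0.20062212 0.09      ]
(400, 231) [ 0.53032947 -0.17576717  0.102     ]
(418, 180) [ 0.614973   -0.20581857  0.11      ]
385 414 217 244 542
[[ 74  74  75  73  72  74  71  71  68  69  68  70  67  70  68  70  70  71  71  71  76  77  68  77  69  71  70  70  69  70  70  70  68  68  72  69  69  72]
 [ 71  69  70  72  68  69  70  68  68  67  66  67  67  69  71  69  72  77  88 100 104 102 100 105  92  84  72  71  70  72  70  71  71  72  73  74  73  69]
 [ 70  70  69  70  69  72  71  69  71  71  72  68  69  71  71  71  78 104 112 116 116 116 102 102  96  91  75  67  66  67  75  74  72  75  75  73  73  74]
 [ 70  68  71  71  72  89  81  93  93  96  97  99  98  97 100  99 104 108 111 109 109 109  98  99 101 102  99  91  91  90  73  76  74  72  74  77  74  75]
 [ 71  70  70  72  81 110 104 110 111 112 113 114 114 114 113 115 116 109 110 110 111 112 110 111 112 111 113 112 113 108  69  69  75  75  74  74  74  74]
 [ 73  73  73  74  86 118 116 115 116 116 116 116 115 115 117 117 117 117 116 115 116 117 117 118 117 117 117 119 1
[... 1082 characters left out ...]
5 113  79  70  69  71  71  73  72  71  71]
 [ 68  68  70  71  66  69  69  69  68  67  69  69  74 104 113 116 116 116 116 115 115 114 115 116 116 114 114 114 103  65  72  71  74  71  71  72  73  72]
 [ 69  69  69  69  70  70  68  67  71  70  69  71  72  84 108 115 112 115 115 115 114 115 115 116 115 115 115 114  77  68  70  73  71  70  71  73  72  70]
 [ 68  68  68  68  69  70  68  69  71  69  68  68  69  72  88 110 117 115 118 117 118 115 116 116 116 120 116  92  66  70  68  70  69  70  71  71  70  72]]
[[ 81  88 106 ...  88  89  90]
 [ 93 108 125 ...  92  87  88]
 [113 123 123 ...  98  89  88]
 ...
 [ 79 126 140 ... 127 107  93]
 [ 90 103 121 ... 109  94  90]
 [ 90  90  97 ...  94  90  90]]
```

View pics/crop0.png

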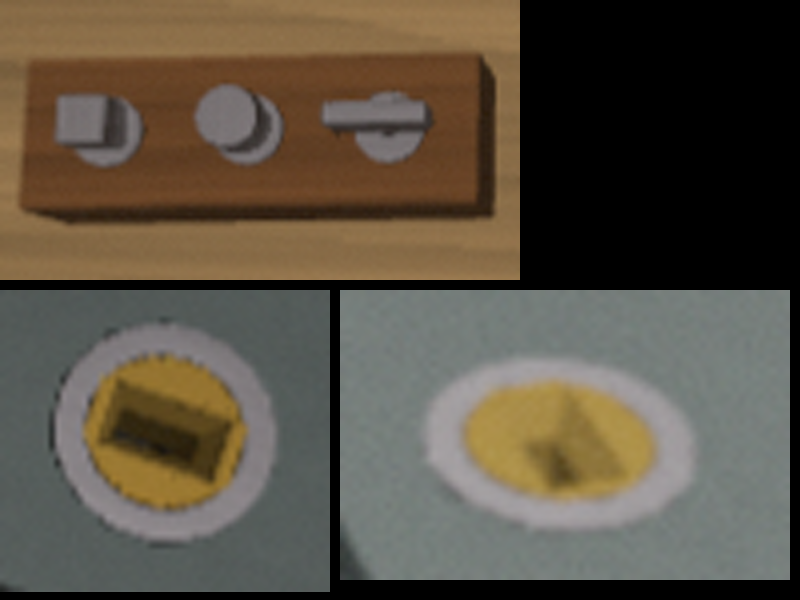

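The enlarged crop confirms it: the right-hand key is the T crossbar, with its bar top centre at about pixel (213,207.5). The other two are the square block and the round knob. The slot in the brass plug tilts roughly 17° clockwise from image horizontal.

```bash
python3 - <<'E'
from h import *
a=onz('top',(200.5,207.8),.093); b=onz('top',(225.5,207.2),.093); c=onz('top',(213,207.5),.093)
print(a,b,c,np.linalg.norm(a-b), np.degrees(np.arctan2(*(a-b)[1::-1])))
im=cv2.imread('pics/top0.png'); g=cv2.cvtColor(im,cv2.COLOR_BGR2HSV)
m=((g[...,1]<60)&(g[...,2]>85)).astype(np.uint8); m[:,:375]=0;m[:,425:]=0;m[:205]=0;m[258:]=0
c=max(cv2.findContours(m,0,1)[0],key=cv2.contourArea); e=cv2.fitEllipse(c); print(e, onz('top',e[0],.102))
# slot direction from crop: edges top-left (120,378)->(235,420) in crop /5.5 +(370,205)
f=lambda x,y:onz('top',(370+x/5.5,205+(y-290)/5.5),.102)
A,B,C,D=f(120,378),f(240,417),f(213,483),f(98,442); print(A,B,C,D,(A+B+C+D)/4,np.degrees(np.arctan2(*(A-B)[1::-1])),np.degrees(np.arctan2(*(D-C)[1::-1])),np.linalg.norm(A-B),np.linalg.norm(B-C))
o=r.get_obs(); M=R.from_rotvec(o['orientation']).as_matrix(); print(M.round(4))
E
```

```text
[0.56633432 0.16042202 0.093     ] [0.56799834 0.11692572 0.093     ] [0.56716754 0.13864882 0.093     ] 0.04352811961075176 92.19087092552051
((399.5, 231.0), (57.77633285522461, 61.77159881591797), 0.0) [ 0.53031539 -0.1749607   0.102     ]
[ 0.54676949 -0.16306481  0.102     ] [ 0.53553081 -0.19790606  0.102     ] [ 0.51559699 -0.18923867  0.102     ] [ 0.52727205 -0.15600115  0.102     ] [ 0.53129234 -0.17655267  0.102     ] 72.12195732254088 70.64558469865517 0.036609019915807034 0.021736627310715344
[[-9.664e-01  2.569e-01 -2.000e-04]
 [ 2.569e-01  9.664e-01 -1.400e-03]
 [-1.000e-04 -1.400e-03 -1.000e+00]]
```

Request:
{"name": "step_arm", "arguments": {
  "rows": [
    [0.656,-0.855,0,0,0,-0.408],
    [0.656,-0.855,0,0,0,-0.408],
    [0.656,-0.855,0,0,0,-0.408],
    [0.656,-0.855,0,0,0,-0.408],
    [0.656,-0.855,0,0,0,-0.408]
  ]
}}

```text
clock: 0.57
tcp_pos: [0.301, 0.4852, 0.2451]
orientation: [-1.353, -2.835, 0.0]
contact_force: [1.0, 0.5, 0.5]
grip_width: 0.0855
gripper_force: 0.0
```

Request:
{"name": "step_arm", "arguments": {
  "rows": [
    [0.445,-0.58,-0.04,0,0,-0.209],
    [0.445,-0.58,-0.04,0,0,-0.209],
    [0.445,-0.58,-0.04,0,0,-0.209],
    [0.445,-0.58,-0.04,0,0,-0.209],
    [0.445,-0.58,-0.04,0,0,-0.209]
  ]
}}

```text
clock: 0.98
tcp_pos: [0.4276, 0.3202, 0.2339]
orientation: [-2.159, -2.282, -0.0]
contact_force: [0.3, 0.4, -0.5]
grip_width: 0.0856
gripper_force: 0.0
```

Request:
{"name": "step_arm", "arguments": {
  "rows": [
    [0.23,-0.3,-0.04,0,0,0],
    [0.23,-0.3,-0.04,0,0,0],
    [0.23,-0.3,-0.04,0,0,0],
    [0.23,-0.3,-0.04,0,0,0],
    [0.23,-0.3,-0.04,0,0,0]
  ]
}}

```text
clock: 1.4
tcp_pos: [0.5536, 0.1559, 0.2118]
orientation: [-2.152, -2.288, 0.0]
contact_force: [1.0, 1.1, 0.3]
grip_width: 0.0853
gripper_force: 0.0
```

```bash
python3 - <<'E'
from h import *
im,o=snap('wrist','w1.png'); M=R.from_rotvec(o['orientation']).as_matrix()
print(o['clock'],o['tcp_pos'],M.round(4).tolist(),o['joints'].round(2),proj('wrist',[.567,.139,.093],o))
E
```

```text
1.4 [0.55359338 0.15592653 0.21175683] [[-0.0614, 0.9981, -0.0002], [0.9981, 0.0614, 0.0002], [0.0002, -0.0002, -1.0]] [-0.75  0.37  0.47  1.86 -0.2   0.96 -0.13] [294.24051229 228.53244961]
```

View pics/w1.png

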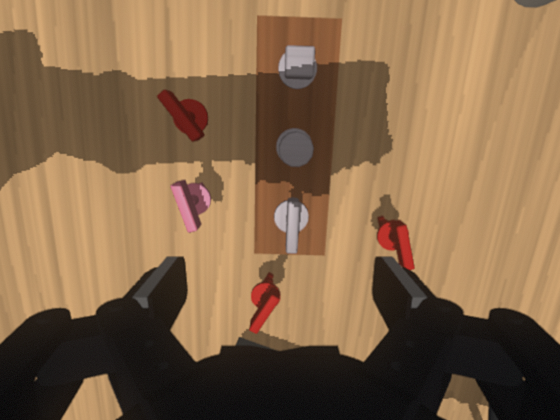

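Wrist view: the T key's bar runs from about (296,195) to (292,252), close to the predicted (294,228.5). The knob and square keys lie above it at (295,148) and (298,65).

```bash
python3 - <<'E'
from h import *
o=r.get_obs(); im=cv2.imread('pics/w1.png'); g=cv2.cvtColor(im,cv2.COLOR_BGR2HSV)
np.set_printoptions(linewidth=250)
G=im.min(2).astype(int); print(np.c_[np.arange(180,262,3),G[180:262:3,278:310]])
a,b=np.array(o['tcp_pos']),0
for s in(-.023,.023):
  for t in(-.005,.005): print(s,t,proj('wrist',[.567+t+s*-.03,.139+s,.093],o).round(1))
E
```

```text
[[180  35  34  34  34  33  35  36  35  33  32  33  33  35  36  34  37  36  35  34  35  34  36  35  37  34  35  33  37  34  34  35  36]
 [183  46  48  50  55  54  55  57  57  57  57  55  53  40  36  36  36  33  38  34  33  36  33  37  35  37  34  33  35  35  36  34  35]
 [186  55  53  53  55  53  56  57  57  55  56  56  59  60  60  51  48  39  37  37  35  35  36  36  35  36  35  36  34  35  36  37  34]
 [189  53  53  55  56  55  55  54  57  58  56  55  55  53  40  37  37  35  36  35  34  37  37  37  37  36  35  35  36  34  33  35  34]
 [192  55  56  55  54  57  55  56  57  57  57  54  52  49  37  37  38  34  35  35  36  36  37  38  43  53  52  42  38  37  38  38  37]
 [195  55  55  57  56  56  55  57  58  59  56  57  59  54  39  35  36  36  34  36  35  37  37  36  39  45  56  59  58  58  58  57  56]
 [198  54  56  55  55  56  57  56  59  58  57  58  60  60  59  60  60  58  58  59  53  42  38  35  37  47  58  59  60  57  57  57  55]
 [201  54  52  53  52  57  73  96 124 130 100  71  77  86  82  69  68  68  69  67  68  59  51  43  37  44  57  60  59  59  58  56  56]
 [204  58  88 131 16
[... 2088 characters left out ...]
83  63  60  62  60  60  61  61  61  60  58  56  59]
 [252  58  57  58  60  60  61  58  64  92 129 145 146 148 150 149 150 149 141 116  73  58  59  60  59  60  60  61  61  59  58  57  58]
 [255  83  74  63  62  59  61  61  62  60  71  87  91  92  92  94  95  96  95  94  92  92  92  93  95  96  97  95  94  92  90  89  90]
 [258  62  60  61  61  62  61  62  64  68  82  98  99 100 102 105 107 105 105 102 102 102 104 104 106 106 106 104 104 104 104 103 102]
 [261  60  61  61  62  63  63  68  84 103 106 102  98  98 103 106 106 106 105 103 101 101 101 105 103 105 105 103 103 104 102 102 100]]
-0.023 -0.005 [282.6 242.1]
-0.023 0.005 [294.3 242.6]
0.023 -0.005 [283.9 189. ]
0.023 0.005 [296.2 189.6]
```

```bash
python3 - <<'E'
from h import *
o=r.get_obs(); print(o['clock'],o['tcp_pos'],o['qvel'].round(3)); d=np.array([.566,.140,.15])-o['tcp_pos']; print(d/.6)
E
```

```text
1.45 [0.55814658 0.14634919 0.21169553] [-0.054 -0.047  0.02   0.051  0.049  0.016 -0.189]
[ 0.01308904 -0.01058199 -0.10282588]
```

Request:
{"name": "step_arm", "arguments": {
  "rows": [
    [0.012,-0.01,-0.09,0,0,-0.012],
    [0.012,-0.01,-0.09,0,0,-0.012],
    [0.012,-0.01,-0.09,0,0,-0.012],
    [0.012,-0.01,-0.09,0,0,-0.012]
  ]
}}

```text
clock: 1.78
tcp_pos: [0.5592, 0.1522, 0.1576]
orientation: [-2.193, -2.248, 0.003]
contact_force: [0.1, 0.2, 0.8]
grip_width: 0.0854
gripper_force: 0.0
```

```bash
python3 - <<'E'
from h import *
im,o=snap('wrist','w2.png'); print(o['tcp_pos'],R.from_rotvec(o['orientation']).as_matrix().round(4).tolist(),o['qvel'].round(3))
for s in(-.023,.023):
  for t in(-.005,.005): print(s,t,proj('wrist',[.566+t+s*-.025,.140+s,.093],o).round(1))
np.save('o2.npy',np.r_[o['tcp_pos'],o['orientation']])
cv2.imwrite('pics/w2c.png',cv2.resize(im[160:400,180:400,::-1],None,fx=2.4,fy=2.4))
E
```

```text
[0.55917057 0.15219749 0.15761096] [[-0.0249, 0.9997, -0.0022], [0.9997, 0.0249, -0.0008], [-0.0007, -0.0023, -1.0]] [-0.014 -0.033  0.009 -0.027  0.003  0.001 -0.001]
-0.023 -0.005 [282.  278.1]
-0.023 0.005 [296.5 278.4]
0.023 -0.005 [282.1 213.9]
0.023 0.005 [297.5 214.2]
```

View pics/w2c.png

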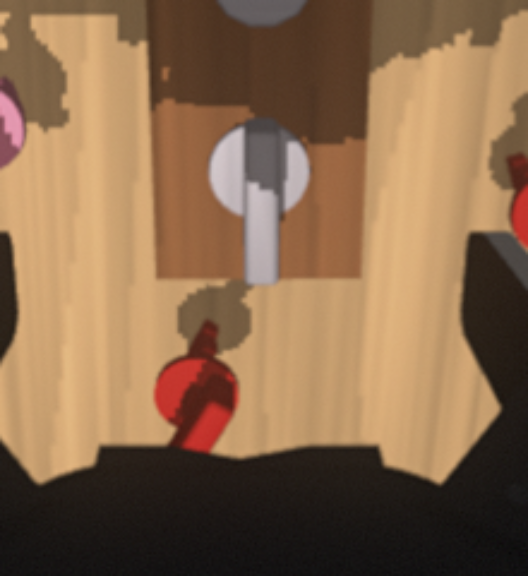

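In the crop, the bar spans columns 282–296 and rows 210–278. That matches the projection of the point (0.566, 0.141), so I'm descending with the jaws half closed.

Request:
{"name": "step_arm", "arguments": {
  "rows": [
    [0.0113,-0.0187,-0.03,0,0,0],
    [0.0113,-0.0187,-0.03,0,0,0],
    [0.0113,-0.0187,-0.03,0,0,0],
    [0.0113,-0.0187,-0.05,0,0,0]
  ],
  "jaw": 0.5,
  "squeeze": 60
}}

```text
clock: 2.17
tcp_pos: [0.5687, 0.1418, 0.1309]
orientation: [2.193, 2.247, 0.008]
contact_force: [-0.3, -0.8, -0.2]
grip_width: 0.0429
gripper_force: 0.0
```

Request:
{"name": "step_arm", "arguments": {
  "rows": [
    [0,0,0,0,0,0],
    [0,0,0,0,0,0]
  ]
}}

```text
clock: 2.33
tcp_pos: [0.5663, 0.1411, 0.1278]
orientation: [-2.194, -2.248, 0.001]
contact_force: [-0.4, 0.3, 0.6]
grip_width: 0.0429
gripper_force: 0.0
```

Request:
{"name": "step_arm", "arguments": {
  "rows": [
    [0,0,-0.03,0,0,0],
    [0,0,-0.06,0,0,0],
    [0,0,-0.08,0,0,0],
    [0,0,-0.08,0,0,0],
    [0,0,-0.08,0,0,0]
  ]
}}

```text
clock: 2.75
tcp_pos: [0.5666, 0.1404, 0.0798]
orientation: [-2.195, -2.247, 0.002]
contact_force: [0.4, 0.3, -0.7]
grip_width: 0.0427
gripper_force: 0.0
```

Request:
{"name": "step_arm", "arguments": {
  "rows": [
    [0,0,0,0,0,0],
    [0,0,0,0,0,0],
    [0,0,0,0,0,0],
    [0,0,0,0,0,0],
    [0,0,0,0,0,0]
  ],
  "jaw": 1
}}

```text
clock: 3.17
tcp_pos: [0.5676, 0.1406, 0.0811]
orientation: [2.195, 2.247, 0.003]
contact_force: [-1.8, -0.5, 5.8]
grip_width: 0.009
gripper_force: 59.4
```

Request:
{"name": "step_arm", "arguments": {
  "rows": [
    [0,0,0.03,0,0,0],
    [0,0,0.08,0,0,0],
    [0,0,0.14,0,0,0],
    [0,0,0.2,0,0,0],
    [0,0,0.24,0,0,0]
  ]
}}

```text
clock: 3.58
tcp_pos: [0.5677, 0.1403, 0.2273]
orientation: [2.195, 2.246, 0.004]
contact_force: [1.5, 1.1, -1.2]
grip_width: 0.0091
gripper_force: 58.6
```

Request:
{"name": "step_arm", "arguments": {
  "rows": [
    [0,0,0,0,0,0],
    [0,0,0,0,0,0],
    [0,0,0,0,0,0]
  ]
}}

```text
clock: 3.83
tcp_pos: [0.5661, 0.1404, 0.2232]
orientation: [-2.195, -2.247, 0.002]
contact_force: [-0.5, -0.3, -0.9]
grip_width: 0.009
gripper_force: 58.7
```

```bash
python3 - <<'E'
from h import *
im,o=snap('side','s3.png'); w,_=snap('wrist','w3.png'); print(o['tcp_pos'],R.from_rotvec(o['orientation']).as_matrix().round(4).tolist(),o['contact_force'],o['moment'],o['joints'].round(2))
t=proj('side',o['tcp_pos']);print(t); x,y=t.astype(int)
b=np.hstack([cv2.resize(im[y-50:y+90,x-50:x+50],(400,560)),cv2.resize(w[200:420,200:360],(400,560))])
cv2.imwrite('pics/c3.png',b[:,:,::-1])
E
```

```text
[0.56610543 0.14043492 0.22321495] [[-0.0236, 0.9997, -0.0013], [0.9997, 0.0236, -0.0001], [-0.0001, -0.0013, -1.0]] [-0.47024188 -0.30798873 -0.87407398] [ 0.00897798  0.04771673 -0.00641441] [-0.73  0.38  0.49  1.83 -0.21  0.99 -0.13]
[243.74775463 134.9881526 ]
```

View pics/c3.png

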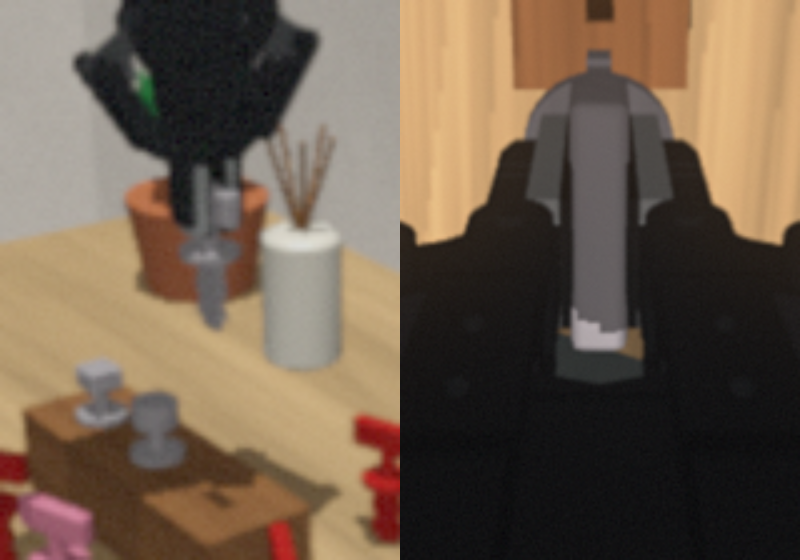

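The key hangs upright in the jaws: collar just below the tips, blade free and the stand's slot empty. Next I'll stand off beside the lock and look.

Request:
{"name": "step_arm", "arguments": {
  "rows": [
    [-0.095,-0.637,0,0,0,-0.111],
    [-0.095,-0.637,0,0,0,-0.111],
    [-0.095,-0.637,0,0,0,-0.111],
    [-0.095,-0.637,0,0,0,-0.111],
    [-0.095,-0.637,0,0,0,-0.111]
  ]
}}

```text
clock: 4.35
tcp_pos: [0.5348, -0.0672, 0.2228]
orientation: [-2.551, -1.832, 0.003]
contact_force: [0.4, -0.6, -0.9]
grip_width: 0.0086
gripper_force: 58.6
```

Request:
{"name": "step_arm", "arguments": {
  "rows": [
    [-0.044,-0.294,0,0,0,0],
    [-0.044,-0.294,0,0,0,0],
    [-0.044,-0.294,0,0,0,0],
    [-0.044,-0.294,0,0,0,0],
    [-0.044,-0.294,0,0,0,0]
  ]
}}

```text
clock: 4.77
tcp_pos: [0.5064, -0.2494, 0.2235]
orientation: [2.558, 1.82, -0.006]
contact_force: [0.1, -0.6, -1.0]
grip_width: 0.0092
gripper_force: 58.6
```

Request:
{"name": "step_arm", "arguments": {
  "rows": [
    [0,0,0,0,0,0],
    [0,0,0,0,0,0],
    [0,0,0,0,0,0]
  ]
}}

```text
clock: 5.02
tcp_pos: [0.5099, -0.2403, 0.223]
orientation: [-2.549, -1.833, 0.001]
contact_force: [0.3, 0.6, -0.9]
grip_width: 0.0089
gripper_force: 58.6
```

```bash
python3 - <<'E'
from h import *
im,o=snap('wrist','w4.png'); M=R.from_rotvec(o['orientation']).as_matrix(); print(o['clock'],o['tcp_pos'],M.round(4).tolist(),o['joints'].round(2))
np.save('o4.npy',np.r_[o['tcp_pos'],o['orientation']])
for x in(-.023,.023): print(proj('wrist',o['tcp_pos']+M@[x,0,-.0125],o))
print(proj('wrist',[.531,-.176,.102],o))
E
```

```text
5.0167 [ 0.50988147 -0.24029962  0.22300662] [[0.3181, 0.9481, -0.0016], [0.9481, -0.3181, 0.0012], [0.0006, -0.0019, -1.0]] [-0.19  0.37  0.67  1.88 -0.27  0.98  0.27]
[280.07505258 336.38345863]
[280.0494363  238.27830051]
[279.4581113  123.21623905]
```

View pics/w4.png

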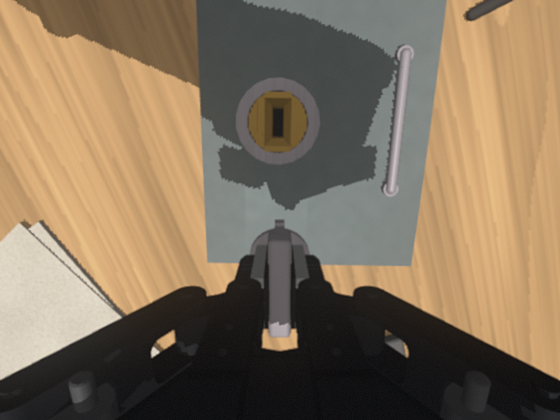

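The slot's dark opening is at about (278,121) and nearly vertical in the image, so it's almost parallel to the bar. The bar (rows 241–333) is centred in the jaws.

```bash
python3 - <<'E'
from h import *
v=np.load('o4.npy'); o=dict(tcp_pos=v[:3],orientation=v[3:]); M=R.from_rotvec(v[3:]).as_matrix()
im=cv2.imread('pics/w4.png'); h=cv2.cvtColor(im,cv2.COLOR_BGR2HSV)
roi=np.zeros(im.shape[:2],np.uint8); cv2.circle(roi,(278,121),45,1,-1)
def big(m): return max(cv2.findContours((m&(roi>0)).astype(np.uint8),0,1)[0],key=cv2.contourArea)
c=big((h[...,1]>100)&(h[...,2]>30)); 
m=np.zeros_like(roi); cv2.drawContours(m,[cv2.convexHull(c)],0,1,-1)
e=cv2.fitEllipse(cv2.convexHull(c)); print('plug',e,onz('wrist',e[0],.102,o))
V=h[...,2]; np.set_printoptions(linewidth=250); print(np.c_[np.arange(92,152,3),V[92:152:3,256:302]])
E
```

```text
plug ((277.3198547363281, 121.01847076416016), (58.218833923339844, 63.11684036254883), 179.16146850585938) [ 0.52995518 -0.17390865  0.102     ]
[[ 92 108 108 107 107 108 106 106 104 108 116 118 117 116 115 114 113 112 115 114 115 114 114 113 113 113 113 114 115 113 116 117 117 115 114 114 111 105 102 104 105 104 103 102 103 105 106]
 [ 95 107 107 107 106  99  89  94 109 115 117 119 117 118 118 118 119 119 118 118 118 117 118 117 118 117 117 118 118 118 119 118 117 117 118 118 111  95  90  89  95 102 102 101 102 104 104]
 [ 98  98  95 107 114 115 117 117 113 102  86  83  81  81  82  81  84  87  86  87  88  86  87  88  88  86  88  88  87  88  93  92  92  94  93  93 101 115 118 117 114 104  99  94  97 102 104]
 [101 108 111 114 116 116 117 116 115 104  88  85  81  80  77  77  77  75  76  77  76  77  75  77  78  76  77  77  78  78  78  77  78  81  85  90 101 114 116 113 115 116 117 114 112 105  96]
 [104 114 108 114 115 116 115 118 114 104  90  84  86  87  84  83  79  77  75  74  77  77  77  78  76  76  78  77  77  76  80  83  87  88  87  91 101 114 116 116 115 118 117 115 115 113 101]
[... 2166 characters left out ...]
6  98  98 100  99 100  99 100  99  98  99 100  99  98  95  89  87  87  89  92 101 114 116 114 115 115 113 115 112 110 102  96]
 [143 109 113 113 114 115 114 113 109  99  89  91  96  98  98  99  98  98 100  96  97  97  99  97  98  97  98  97  97  98  98  97  93  91  91 100 110 113 115 113 113 112 115 109  99  99  99]
 [146 107 106 103 104 106 107 112 112 108 108 109 110 111 109 108 109 109 109 109 109 108 108 109 108 110 108 109 109 107 107 107 107 106 105 107 112 110 111 108 100 103 100 100 102 102 100]
 [149 107 105 107 104 104 104 102  99 104 111 114 114 113 113 113 113 114 114 113 114 115 115 114 114 113 115 115 113 114 114 113 114 114 110 103  98  98  98 103 101 100 101 100 103 101 100]]
```

Request:
{"name": "step_arm", "arguments": {
  "rows": [
    [0.0337,0.1102,-0.02,0,0,-0.005],
    [0.0337,0.1102,-0.055,0,0,-0.005],
    [0.0337,0.1102,-0.055,0,0,-0.005],
    [0.0337,0.1102,-0.055,0,0,-0.005],
    [0.0337,0.1102,-0.055,0,0,-0.005]
  ]
}}

```text
clock: 5.48
tcp_pos: [0.5301, -0.1748, 0.1908]
orientation: [-2.564, -1.815, 0.001]
contact_force: [-0.5, -0.6, -0.1]
grip_width: 0.0091
gripper_force: 58.6
```

Request:
{"name": "step_arm", "arguments": {
  "rows": [
    [0,0,0,0,0,0],
    [0,0,0,0,0,0],
    [0,0,0,0,0,0]
  ]
}}

```text
clock: 5.73
tcp_pos: [0.5299, -0.1768, 0.1915]
orientation: [2.567, 1.81, 0.001]
contact_force: [-0.2, -0.7, 0.1]
grip_width: 0.009
gripper_force: 58.6
```

```bash
python3 - <<'E'
from h import *
o=r.get_obs(); print(o['tcp_pos'],R.from_rotvec(o['orientation']).as_matrix().round(4).tolist(),o['contact_force'])
im,_=snap('side','s5.png'); x,y=proj('side',[.530,-.174,.115]).astype(int); print(x,y)
t,_=snap('top','t5.png'); u,v=proj('top',[.530,-.174,.115]).astype(int)
b=np.hstack([cv2.resize(im[y-60:y+40,x-50:x+50],(400,400),interpolation=cv2.INTER_CUBIC),cv2.resize(t[v-50:v+50,u-50:u+50],(400,400))])
cv2.imwrite('pics/c5.png',b[:,:,::-1])
E
```

```text
[ 0.52993546 -0.17679733  0.19152146] [[0.3358, 0.9419, 0.0009], [0.9419, -0.3358, -0.0003], [0.0, 0.001, -1.0]] [-0.15837077 -0.67519574  0.065198  ]
333 260
```

View pics/c5.png

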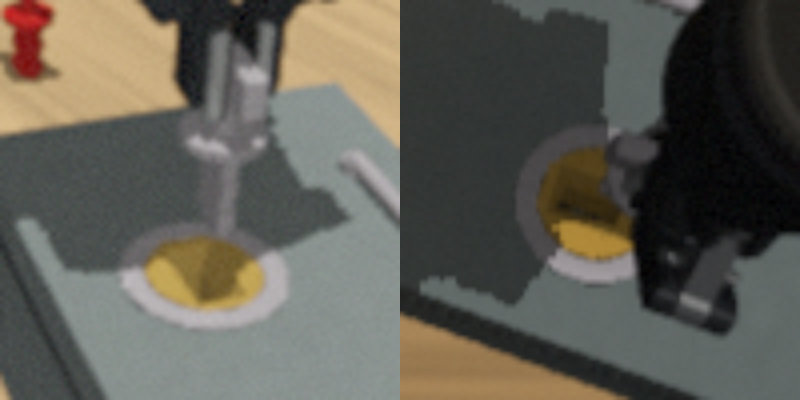

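```bash
python3 - <<'E'
from h import *
for P in([.5299,-.1768,.1255],[.5301,-.1742,.102],[.5301,-.1768,.102],[.5351,-.1742,.102]): print(P,proj('side',P))
o=r.get_obs();print(o['tcp_pos'])
im=cv2.imread('pics/s5.png'); h=cv2.cvtColor(im,cv2.COLOR_BGR2HSV); m=((h[...,1]>100)&(h[...,2]>40)).astype(np.uint8); m[:,:300]=0;m[:,370:]=0;m[:250]=0;m[290:]=0
c=max(cv2.findContours(m,0,1)[0],key=cv2.contourArea); print(cv2.boundingRect(c),cv2.fitEllipse(cv2.convexHull(c)))
E
```

```text
[0.5299, -0.1768, 0.1255] [334.82164182 256.22054337]
[0.5301, -0.1742, 0.102] [332.5479254 267.6646265]
[0.5301, -0.1768, 0.102] [333.6949718  268.50823881]
[0.5351, -0.1742, 0.102] [334.90655774 266.51037382]
[ 0.52991487 -0.17657289  0.19137427]
(319, 259, 30, 18) ((333.49896240234375, 267.8689270019531), (17.231189727783203, 28.8217716217041), 98.49592590332031)
```

```bash
python3 - <<'E'
from h import *
o=r.get_obs(); M=R.from_rotvec(o['orientation']).as_matrix(); p=o['tcp_pos']
for n,d in(('barTop',-.0125),('tip fingers',.014),('collar bot',.026),('blade tip',.066)):
  print(n,[proj('side',p+M@[x,0,d]).round(1).tolist() for x in(-.010,0,.010)])
im=cv2.imread('pics/s5.png'); np.set_printoptions(linewidth=250)
print(np.r_[0,np.arange(324,358)]); print(np.c_[np.arange(220,266),im[220:266,324:358].min(2)])
E
```

```text
barTop [[342.1, 214.5], [339.1, 211.1], [336.3, 207.9]]
tip fingers [[340.4, 230.6], [337.6, 227.1], [334.8, 223.6]]
collar bot [[339.7, 237.6], [336.9, 234.0], [334.2, 230.5]]
blade tip [[337.4, 260.0], [334.7, 256.2], [332.1, 252.5]]
[  0 324 325 326 327 328 329 330 331 332 333 334 335 336 337 338 339 340 341 342 343 344 345 346 347 348 349 350 351 352 353 354 355 356 357]
[[220 131 118 ... 131 133 134]
 [221 130 126 ... 134 134 136]
 [222 133 131 ... 138 139 140]
 ...
 [263  48  57 ... 140 137 138]
 [264  63  60 ... 136 134 139]
 [265  77  64 ... 138 136 136]]
```

```bash
python3 - <<'E'
from h import *
im=cv2.imread('pics/s5.png').min(2)
print('    ',*range(326,354))
for y in range(224,264,2): print(y,*['%3d'%v for v in im[y,326:354]])
E
```

```text
326 327 328 329 330 331 332 333 334 335 336 337 338 339 340 341 342 343 344 345 346 347 348 349 350 351 352 353
224 131 122  99  62  40  38  23  44  78 109 125 118 103  84  89  96 101 108 125 133 138 130 131 125 114 119 135 136
226 115 111  97  85  63  52  53  66  90 117 130 122 101  85  93 101  98 113 129 132 131 130 127 119 119 132 134 137
228  77  71  77  90  93  97  95  91 102 118 128 118  96  94 108 103 101 114 131 134 132 132 123 109 106 126 136 138
230  78  81  95 102 102  99  99  92 100 102 107 106 106 111 115 108 105 109 115 112 109 101 101  84  77  96 122 134
232  79  84  95 102 103 103 106  96  97  99 101 111 118 119 115 107 101 100 106 105 101 100 102  95 103 123 136 136
234  73  83  91 110 128 150 158 132 112 113 123 114 109 106 102 103 102  98  99 105 121 135 129 115  87  89 112 134
236  72  78  91 106 132 151 163 166 163 169 173 171 157 128 106 101 102 100 103 108 135 152 140 108  76  81  98 119
238  75  68  77  79  90 109 114 124 133 132 137 144 148 148 131 117 112 116 115 109 109 102  89  80  73  74  69  81
240  77  69  73  71  71  73  79  92  98 103 102 113 116 118 
[... 631 characters left out ...]
  75
252  73  77  75  70  72  72  73  84  92  91  93 100 111 112 110  99  82  76  76  74  73  75  71  75  78  71  76  74
254  74  78  76  75  71  79  78  81  85  88  94 105 119 115 116 103  81  76  73  75  76  77  75  78  76  72  75  72
256  96  98 102 104 104 101  97 104  99  90  92 108 116 120 112 103  78  75  76  71  72  73  76  76  79  71  75  74
258  99 103 101 102 101  96  93  91  93  93  99 105 113 115 101 100 101 103  94  84  81  75  75  75  78  72  75  71
260  64  63  66  65  56  59  51  56  56  60  59  59  67  75  85  92  98 103 102 102  98  99  90  82  77  75  73  76
262  55  57  51  55  55  55  64  58  49  53  49  43  46  49  40  43  58  74  88  98 102 102 106 109 117 122 114 119
```

The side view puts the key within about 2 mm of the plug centre, well inside the flare. I'm correcting y by 2.2 mm and descending gently.

Request:
{"name": "step_arm", "arguments": {
  "rows": [
    [-0.0003,0.0037,-0.01,0,0,0],
    [-0.0003,0.0037,-0.025,0,0,0],
    [-0.0003,0.0037,-0.035,0,0,0],
    [-0.0003,0.0037,-0.042,0,0,0],
    [-0.0003,0.0037,-0.048,0,0,0]
  ]
}}

```text
clock: 6.25
tcp_pos: [0.5293, -0.1736, 0.1612]
orientation: [-2.566, -1.812, 0.002]
contact_force: [0.4, -1.3, -0.1]
grip_width: 0.0092
gripper_force: 58.6
```

Request:
{"name": "step_arm", "arguments": {
  "rows": [
    [0,0,-0.006,0,0,0],
    [0,0,-0.012,0,0,0],
    [0,0,-0.018,0,0,0],
    [0,0,-0.018,0,0,0]
  ]
}}

```text
clock: 6.58
tcp_pos: [0.5294, -0.1736, 0.1507]
orientation: [-2.566, -1.812, 0.001]
contact_force: [-0.5, 0.2, -0.6]
grip_width: 0.009
gripper_force: 58.6
```

Request:
{"name": "step_arm", "arguments": {
  "rows": [
    [0,0,-0.008,0,0,0],
    [0,0,-0.016,0,0,0],
    [0,0,-0.023,0,0,0],
    [0,0,-0.028,0,0,0],
    [0,0,-0.032,0,0,0]
  ]
}}

```text
clock: 7.0
tcp_pos: [0.5296, -0.1737, 0.1317]
orientation: [-2.566, -1.812, 0.001]
contact_force: [0.5, 0.4, -0.2]
grip_width: 0.0093
gripper_force: 58.6
```

Request:
{"name": "step_arm", "arguments": {
  "rows": [
    [0,0,-0.003,0,0,0],
    [0,0,-0.006,0,0,0],
    [0,0,-0.008,0,0,0],
    [0,0,-0.008,0,0,0]
  ]
}}

```text
clock: 7.33
tcp_pos: [0.5298, -0.1738, 0.128]
orientation: [-2.566, -1.812, -0.001]
contact_force: [-1.8, 1.0, 4.1]
grip_width: 0.0089
gripper_force: 59.6
```

Request:
{"name": "step_arm", "arguments": {
  "rows": [
    [0,0,-0.0015,0,0,0],
    [0,0,-0.003,0,0,0],
    [0,0,-0.003,0,0,0]
  ]
}}

```text
clock: 7.58
tcp_pos: [0.5299, -0.1738, 0.1278]
orientation: [-2.566, -1.811, -0.003]
contact_force: [-7.9, 4.2, 22.2]
grip_width: 0.0089
gripper_force: 62.2
```

Seated: the force rises with no further travel, at z 0.128 as expected. Now I'll ease the pressure and turn clockwise.

Request:
{"name": "step_arm", "arguments": {
  "rows": [
    [0,0,0.0025,0,0,-0.035],
    [0,0,0.0025,0,0,-0.07],
    [0,0,0.0025,0,0,-0.105],
    [0,0,0.0025,0,0,-0.14],
    [0,0,0.0025,0,0,-0.175]
  ]
}}

```text
clock: 8.0
tcp_pos: [0.5309, -0.1744, 0.1281]
orientation: [2.963, 1.039, 0.004]
contact_force: [1.5, -0.7, 3.1]
grip_width: 0.009
gripper_force: 59.3
```

Request:
{"name": "step_arm", "arguments": {
  "rows": [
    [0,0,0,0,0,-0.035],
    [0,0,0,0,0,-0.07],
    [0,0,0,0,0,-0.105],
    [0,0,0,0,0,-0.14],
    [0,0,0,0,0,-0.175]
  ]
}}

```text
clock: 8.42
tcp_pos: [0.5311, -0.1749, 0.1281]
orientation: [3.133, 0.196, 0.005]
contact_force: [0.7, -2.7, 2.1]
grip_width: 0.0091
gripper_force: 59.1
```

```bash
python3 - <<'E'
from h import *
o=r.get_obs(); M=R.from_rotvec(o['orientation']).as_matrix(); print(o['tcp_pos'],np.degrees(np.arctan2(M[1,0],M[0,0])),M[2].round(3),o['contact_force'],o['moment'],o['joints'].round(2))
E
```

```text
[ 0.53108566 -0.17490357  0.1281122 ] 7.15435367203135 [ 0.003  0.003 -1.   ] [ 0.71340559 -2.66369194  2.12480176] [-0.58928941 -0.18383519  0.16411445] [-0.44  0.59  0.88  1.98 -0.6   0.85 -0.68]
```

Request:
{"name": "step_arm", "arguments": {
  "rows": [
    [0,0,0,0,0,-0.03],
    [0,0,0,0,0,-0.06],
    [0,0,0,0,0,-0.085],
    [0,0,0,0,0,-0.105],
    [0,0,0,0,0,-0.12]
  ]
}}

```text
clock: 8.83
tcp_pos: [0.531, -0.1753, 0.1281]
orientation: [3.114, -0.392, 0.005]
contact_force: [0.9, -3.5, 2.1]
grip_width: 0.0089
gripper_force: 59.3
```

```bash
cat > st.py <<'E'
from h import *
o=r.get_obs(); M=R.from_rotvec(o['orientation']).as_matrix(); print(o['tcp_pos'],np.degrees(np.arctan2(M[1,0],M[0,0])),M[2].round(3),o['contact_force'],o['moment'],o['joints'].round(2))
E
python3 st.py
```

```text
[ 0.53101361 -0.17533372  0.12811295] -14.336610515440634 [ 0.004  0.002 -1.   ] [ 0.88595459 -3.47986575  2.14475276] [-0.77921828 -0.16601181  0.12946579] [-0.5   0.64  0.97  1.99 -0.68  0.89 -0.97]
```

Request:
{"name": "step_arm", "arguments": {
  "rows": [
    [0,0,0,0,0,-0.01],
    [0,0,0,0,0,-0.02],
    [0,0,0,0,0,-0.025],
    [0,0,0,0,0,-0.025]
  ]
}}

```text
clock: 9.17
tcp_pos: [0.5309, -0.1754, 0.1281]
orientation: [3.097, -0.51, 0.005]
contact_force: [1.3, -4.6, 5.5]
grip_width: 0.0087
gripper_force: 59.8
```

```bash
python3 st.py
```

```text
[ 0.53089554 -0.17536224  0.12811094] -18.683385267901105 [ 0.003  0.002 -1.   ] [ 1.33715996 -4.64108511  5.5153766 ] [-1.27092719 -0.32689064  0.43170084] [-0.51  0.65  0.99  1.99 -0.7   0.89 -1.03]
```

Turned 89°, and the moment is rising, so this looks like the stop. I'll push a little more to confirm.

Request:
{"name": "step_arm", "arguments": {
  "rows": [
    [0,0,0,0,0,-0.01],
    [0,0,0,0,0,-0.02],
    [0,0,0,0,0,-0.02]
  ]
}}

```text
clock: 9.42
tcp_pos: [0.5308, -0.1753, 0.1281]
orientation: [3.08, -0.605, 0.004]
contact_force: [1.0, -5.5, 5.7]
grip_width: 0.0092
gripper_force: 66.3
```

```bash
python3 st.py
```

```text
[ 0.53081978 -0.17532702  0.12812037] -22.218426208436092 [ 0.003  0.002 -1.   ] [ 0.95454889 -5.53361428  5.71561729] [-1.23754568 -0.15843316  1.11570602] [-0.52  0.66  1.01  1.99 -0.71  0.9  -1.08]
```

At the stop: the moment has gone from 0.13 to 1.1 N m. Releasing and lifting.

Request:
{"name": "step_arm", "arguments": {
  "rows": [
    [0,0,0,0,0,0],
    [0,0,0,0,0,0],
    [0,0,0,0,0,0],
    [0,0,0,0,0,0]
  ],
  "jaw": 0.5
}}

```text
clock: 9.75
tcp_pos: [0.5293, -0.1729, 0.1266]
orientation: [-3.082, 0.606, 0.002]
contact_force: [0.1, 0.1, -0.4]
grip_width: 0.0425
gripper_force: 0.0
```

Request:
{"name": "step_arm", "arguments": {
  "rows": [
    [0,0,0.03,0,0,0],
    [0,0,0.08,0,0,0],
    [0,0,0.14,0,0,0],
    [0,0,0.18,0,0,0],
    [0,0,0.2,0,0,0]
  ]
}}

```text
clock: 10.17
tcp_pos: [0.5306, -0.1742, 0.2498]
orientation: [-3.082, 0.606, -0.005]
contact_force: [1.1, 0.0, 0.4]
grip_width: 0.0426
gripper_force: 0.0
```

Request:
{"name": "step_arm", "arguments": {
  "rows": [
    [0.0,-0.2,0,0,0,0],
    [0.0,-0.2,0,0,0,0],
    [0.0,-0.2,0,0,0,0],
    [0.0,-0.2,0,0,0,0],
    [0.0,-0.2,0,0,0,0]
  ]
}}

```text
clock: 10.58
tcp_pos: [0.5281, -0.2963, 0.2465]
orientation: [3.081, -0.614, -0.002]
contact_force: [0.0, 0.6, -0.6]
grip_width: 0.0426
gripper_force: 0.0
```

```bash
python3 st.py; python3 - <<'E'
from h import *
im,_=snap('side','s6.png'); t,_=snap('top','t6.png')
x,y=proj('side',[.530,-.175,.115]).astype(int);u,v=proj('top',[.530,-.175,.115]).astype(int)
b=np.hstack([cv2.resize(im[y-50:y+50,x-50:x+50],(400,400),interpolation=cv2.INTER_CUBIC),cv2.resize(t[v-50:v+50,u-50:u+50],(400,400),interpolation=cv2.INTER_CUBIC)])
cv2.imwrite('pics/c6.png',b[:,:,::-1])
E
```

```text
[ 0.52807358 -0.29629848  0.24647153] -22.5521300161833 [-0.001  0.    -1.   ] [ 2.88227251e-04  6.36729839e-01 -5.56120221e-01] [ 0.04466748  0.00271515 -0.05782052] [-0.35  0.59  1.1   1.77 -0.57  1.15 -1.02]
```

View pics/c6.png

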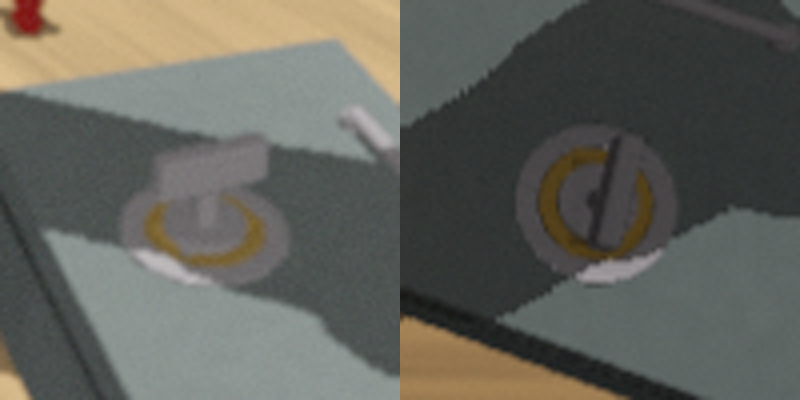

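The key stands seated in the plug, with its collar on the face. In the top view its bar runs from (618,138) to (600,245), about 86° clockwise from where it started, and the gripper is clear.

```bash
python3 -c "
from bench import r
print(r.hand_in())"
```

```text
the job is handed in; nothing more can be done
None
```

The T-handled key is fully home in the lock, turned about 86° clockwise to the stop and released, and the job is handed in after about 10.7 s; the hidden bolt could not be seen, so its travel is inferred from reaching the stop.

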